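# Load the bush that fits and hold the cam clamp at full lift

## Robot

A 6-joint arm with a two-finger parallel gripper is mounted at the origin on the work surface; the furniture and walls round the work are solid. World frame = base frame: x ahead of the robot, y to its left, z up, the work surface at z = 0. Lengths are in m, angles in rad, forces in N, time in s.
With the tool pointing down it reaches from about 0.375 to 0.925 m from the base axis. Payload 5.7 kg.
Tool frame: the origin (TCP) lies between the finger pads; the fingertips stand env.tip_reach ahead of it and the grasp point (between the pads) lies 6 mm ahead of it (env.tip_reach is the distance from the TCP to the fingertips, in m); z points along the fingers, x is the direction in which the jaws open and shut, and the axes are right-handed (so a half turn about z gives the same grasp; the last joint's range is limited). The gripper opens to 88 mm and grips with 3 to 60 N. Pads are 20 mm wide; open, the fingers measure 115 mm over their backs; the gripper's body (75 mm by 178 mm) begins 61 mm behind the grasp point.
Start: joints at [0.999, 0.359, 1.51, -0, 1.272, -0.115], TCP at [0.265, 0.538, 0.248] pointing down, gripper open.
Joint ranges: [-2.97, 2.97], [-1.01, 2.36], [0.21, 2.38], [-0.96, 4.11], [0.2, 2.71], [-2.98, 2.98]. Speed limits (rad/s): [2.39, 2.39, 3.14, 3.14, 3.14, 3.14].

## Interface

Orientations are given as a unit quaternion [w, x, y, z].
In Python, from cell import env, vision gives the robot as it stands.
- The arm moves only by the tool drive_tool, never from a script. Its argument "targets" is one flat list of numbers, 5 for each row, row after row: the opening, from 0 (shut) to 1 (fully open), then the shift along the tool's x, y, z in units of 25 mm (1.0 is 25 mm), then the turn about the tool's z in degrees. A call has 1 to 10 rows; each row shifts and turns the commanded pose from where the row before left it, along the tool's axes as they then stand; what a row does not reach is not made up. A row lasts 1/10 s, in which the tool goes at most 50 mm and 8.59 degrees, less where a joint would pass 70% of its speed; a pose out of reach is approached as far as the arm can. A call is refused whole if a number of a shift passes 1 or a number of a turn 8.59, either way. A call with a gripper value outside its range is refused whole. The fingers move at their own pace and stop on an object; "squeeze" is the grip in N (left out, the last holds). Time passes only in rows, so rows that do not move let the fingers close. It gives the time, the measured TCP pose, the force and the opening at its end, in the units of the state.
- env.get_state(): the state, without advancing time (a new reading comes with each control period).
- vision.read_camera(name): name is "scene" or "top" or "wrist"; returns a dict with "frame" (480x640x3 uint8, blue, green, red), "mtx" (3x3 intrinsics, pixels), "dist" ([k1, k2, p1, p2, k3] as OpenCV has them; the pictures are not rectified), "world_to_cam" (4x4, takes a point from world to camera coordinates); the wrist camera has in their place "tool_from_camera" (4x4, takes a point from camera to tool coordinates, whose origin is the TCP and whose axes are the tool frame's). Camera axes: x right, y down, z forward; pixel columns grow to the right and rows downward; lengths in m; the calibration is good to about 2 mm. A picture is of the moment at which its call begins: read the wrist's pose just before it. There is no depth.
- env.hand_in(): hands the job in, once; it reports no verdict.
The state is a dict: "clock": time; "q": joint angles; "joint_vel": joint speeds; "tau": joint torques, N m; "position": TCP position; "tcp_rot": TCP orientation; "wrist_force": force on the tool from outside, world axes, zero at the start; "moment": the same for the moment, N m; "width": opening from 0.0 (shut) to 1.0 (fully open).
Only numpy, scipy, OpenCV 4.12 (cv2) and the standard library are available. Lean on these libraries where they do the work, as an engineer would, in place of code of your own. Each camera call takes 0.05 s, during which the arm holds its last target.

## Task

Find which of the two turned bushes fits over the upright locating post of the cam clamp and seat it there fully, letting go of it while the clamp is still open; leave the other bush standing on the table. Then swing the cam lever round to its highest lift, where its arm lies midway between the two index ribs and the cam pushes the bush furthest, and finish while still holding the lever there: it springs back if let go. Do not disturb the tin, the gearhead or the deburring tool.

Things in the scene. Friction and masses are not known exactly. Their poses are not given: they have to be found in the camera images.
- clamp: Dark steel base plate of the cam clamp, fixed, 128 x 150 x 12 mm; position and yaw vary. Origin on the table. In its frame (mm): plate x -78 to 50, y -75 to 75; post at (0, -16), cam pivot at (0, 35), spring housing (x +-22, y -71 to -55) up to 26 mm above the table. The cam pushes the bush along -y; fingers have room at the post on its +x and -x sides.
- post_foot (a point): Foot of the upright post, on the plate's upper face (12 mm above the table). Steel pin, 18 mm diameter, standing 40 mm above this point, the top 7 mm tapering to 12 mm. Its axes are the clamp's. It is sprung: clamping pushes it up to 6 mm along the clamp's -y against 4 to 12 N, and this point moves with it.
- pivot (a point): A point on the vertical axis about which the cam and lever turn, 48 mm above the table.
- cam (a joint): Lever angle (rad), grows counter-clockwise from above. Rest stop -1.6: open, arm about along the clamp's +y. 0: highest lift, arm along the clamp's -x, midway between two low aluminium index ribs on the plate, 28 mm apart. Beyond 0 it backs off, to a stop at +0.6. A spring always pulls it to -1.6: 2.5 N at the handle at first, up to 8 N on the way with friction.
- lever: Cam lever: steel arm 14 mm wide, 38 to 48 mm above the table, 100 mm from pivot to upright handle; under it at the pivot a round eccentric disc (48 mm diameter, 12 mm off centre, 16 to 36 mm above the table), 6 mm clear of a seated bush when open, pressing it with about 12 N at highest lift. Origin on the pivot axis at table height; its -x axis points to the handle.
- lever_handle (a point): Middle of the upright handle at the arm's end: a smooth black round post 16 mm in diameter, from 48 to 96 mm above the table (this point is at 73 mm). It does not turn in the arm, but may turn between the fingers.
- bush_wide: Loose plain aluminium bush (thick round tube), 44 mm outside diameter, 50 mm high, bore 21 mm right through: it fits over the 18 mm post. Stands upright; origin at the centre of its underside. About 0.16 kg.
- bush_narrow: Loose plain aluminium bush of the same outside, 44 mm diameter and 50 mm high, but bore only 14 mm: it does not fit the post. Stands upright; origin at the centre of its underside.
- tin: Bystander: round white grease tin, 67 mm wide, 36 mm high; origin at the centre of its underside.
- gearhead: Bystander: black gearhead, 80 x 61 x 60 mm, with a yellow cap on its shaft; origin at the centre of its underside.
- deburr: Bystander: deburring hand tool lying on the table, 126 mm long, 26 mm thick; origin at the centre of its underside.
There are look-alikes about, which are no part of the job. What is shaped like the bush_wide but pink or turquoise is not meant.

How it is judged:
By the outcome, as a careful person would: the job done as asked, in the order asked, and still so for the second after the job is handed in, while the arm keeps its last pose, push and grip.
It also fails if it takes over 61 s, if anything falls off the work surface, if the arm or the gripper's body presses on something with over 40 N, if the wrist force passes 120 N, or if a joint passes its speed limit or range.

## Working session

There is one attempt and no reset: what is moved stays moved. The work goes in short steps, Python scripts to look and compute and a tool call to move; the robot and the scene stay as the last step left them, time stands still between calls to the robot, and variables do not carry over. Pictures are saved under pics/ and viewed, and the job is handed in when it is done.

Besides the shell and the picture viewer there is one more tool, called as name(argument=value, ...) on one line, values as JSON. drive_tool: Moves the arm, as the interface text tells. Its arguments: {"type":"object","properties":{"targets":{"type":"array"},"squeeze":{"type":"number"}},"required":["targets"]}

```bash
ls; mkdir -p pics; cat > h.py <<'E'
import numpy as np, cv2
from cell import env, vision
from scipy.spatial.transform import Rotation as R
def T(s):
    M=np.eye(4); q=s['tcp_rot']; M[:3,:3]=R.from_quat([q[1],q[2],q[3],q[0]]).as_matrix(); M[:3,3]=s['position']; return M
def cam(name):
    s=env.get_state(); c=vision.read_camera(name)
    if name=='wrist': c['c2w']=T(s)@np.array(c['tool_from_camera'])
    else: c['c2w']=np.linalg.inv(np.array(c['world_to_cam']))
    return c
def ray(c,uv,z):
    p=cv2.undistortPoints(np.array([[uv]],float),np.array(c['mtx']),np.array(c['dist']))[0,0]
    d=c['c2w'][:3,:3]@np.array([p[0],p[1],1]); o=c['c2w'][:3,3]
    return o+d*(z-o[2])/d[2]
def proj(c,P):
    w=np.linalg.inv(c['c2w'])
    r,_=cv2.Rodrigues(w[:3,:3])
    return cv2.projectPoints(np.array(P,float).reshape(-1,3),r,w[:3,3],np.array(c['mtx']),np.array(c['dist']))[0][:,0]
E
python3 - <<'E'
from h import *
print(env.get_state(), env.tip_reach)
for n in ['scene','top','wrist']:
    c=cam(n); cv2.imwrite(f'pics/{n}0.png',c['frame']); print(n,c['c2w'].round(3).tolist(),c['mtx'])
    import pickle; pickle.dump(c,open(f'{n}0.pkl','wb'))
E
```

```text
pics
{'clock': 0.0, 'q': array([ 9.98889279e-01,  3.59498270e-01,  1.51139798e+00, -2.94347816e-05,
        1.27251994e+00, -1.15105271e-01]), 'joint_vel': array([-0.00127082,  0.00068268,  0.00138822, -0.00020707,  0.00034025,
       -0.00021553]), 'tau': array([-1.05775744e-03, -5.15360785e+01, -2.70734543e+01,  6.75191218e-02,
        3.47586419e-02, -1.32267141e-04]), 'position': array([0.26431988, 0.53793242, 0.24682669]), 'tcp_rot': array([ 4.02632455e-04,  8.48843649e-01,  5.28643195e-01, -8.18176702e-04]), 'wrist_force': array([-0.84809841, -1.0771235 ,  0.05821008]), 'moment': array([-0.02595348,  0.00996758,  0.03058472]), 'width': 1.0017298377361743} 0.025
scene [[0.849, -0.267, 0.455, 0.088], [-0.528, -0.461, 0.713, -0.784], [0.019, -0.846, -0.533, 0.669], [0.0, 0.0, 0.0, 1.0]] [[513.30063906   0.         322.95459034]
 [  0.         513.30063906 237.10399902]
 [  0.           0.           1.        ]]
top [[0.003, -0.978, 0.21, 0.362], [-1.0, -0.003, -0.003, 0.024], [0.004, -0.21, -0.978, 1.11], [0.0, 0.0, 0.0, 1.0]] [[487.76702178   0.         323.01053879]
 [  0.         487.76702178 240.56560802]
 [  0.           0.           1.        ]]
wrist [[0.442, 0.857, 0.264, 0.192], [0.897, -0.422, -0.131, 0.574], [-0.001, 0.295, -0.956, 0.384], [0.0, 0.0, 0.0, 1.0]] [[414.15070521   0.         323.65797221]
 [  0.         414.15070521 238.27112735]
 [  0.           0.           1.        ]]
```

View pics/scene0.png

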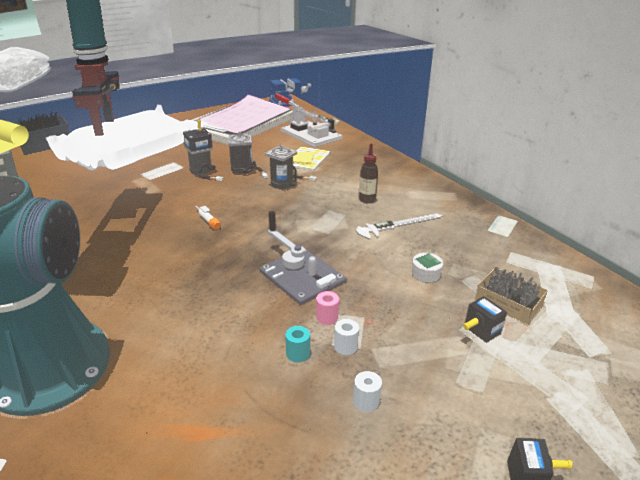

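View pics/top0.png

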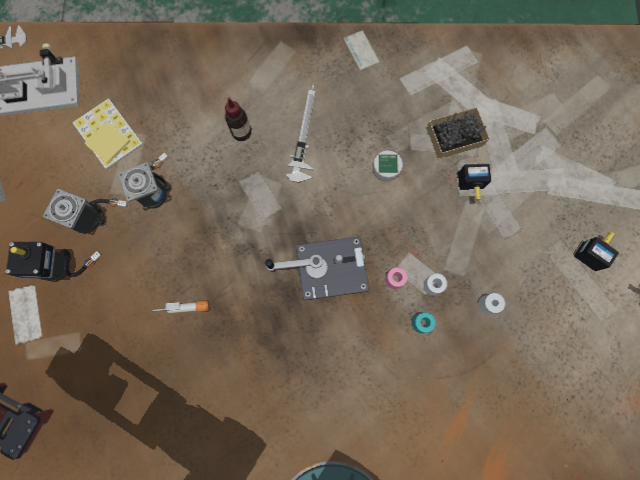

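View pics/wrist0.png

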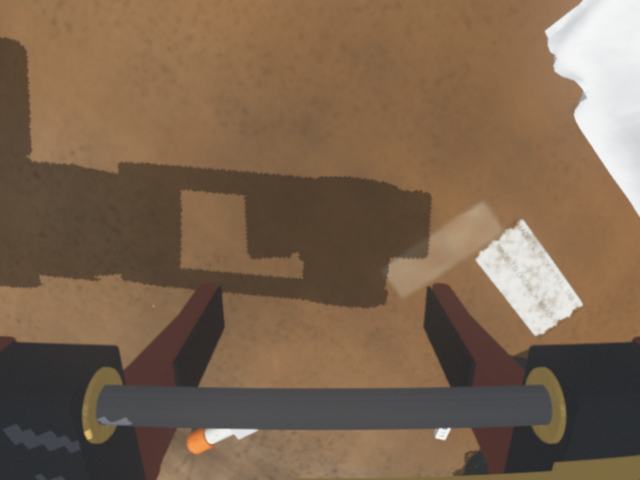

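The top view shows the clamp at about (333,268), its lever to the left at (270,264). There are two grey bushes at (436,283) and (494,303), a pink one at (397,277) and a turquoise one at (424,322). I'll zoom in to compare the bores and locate everything.

```bash
python3 - <<'E'
from h import *; import pickle
t=pickle.load(open('top0.pkl','rb')); s=pickle.load(open('scene0.pkl','rb'))
a=cv2.resize(t['frame'][220:340,250:520],None,fx=2.9,fy=2.9,interpolation=cv2.INTER_CUBIC)
b=cv2.resize(s['frame'][200:420,250:400],None,fx=2.7,fy=2.7,interpolation=cv2.INTER_CUBIC)
cv2.imwrite('pics/ta.png',a); cv2.imwrite('pics/sb.png',b)
for n,uv,z in [('A',(436.5,283),.05),('B',(494.5,302.5),.05),('pink',(397,277),.05),('post',(339,258),.052),('pivot',(316,266),.048),('handle',(269,264),.096)]:
    print(n,ray(t,uv,z).round(4))
for n,uv,z in [('A',(347,328),.05),('B',(368.5,381),.05),('post',(311.5,258),.052),('handle',(271.5,212),.096)]:
    print(n,ray(s,uv,z).round(4))
E
```

```text
A [ 0.4962 -0.2272  0.05  ]
B [ 0.4541 -0.3512  0.05  ]
pink [ 0.5091 -0.1413  0.05  ]
post [ 0.5505 -0.0144  0.052 ]
pivot [0.5332 0.0362 0.048 ]
handle [0.5294 0.1345 0.096 ]
A [ 0.4941 -0.2342  0.05  ]
B [ 0.4538 -0.3547  0.05  ]
post [ 0.5504 -0.0167  0.052 ]
handle [0.533  0.1319 0.096 ]
```

View pics/ta.png

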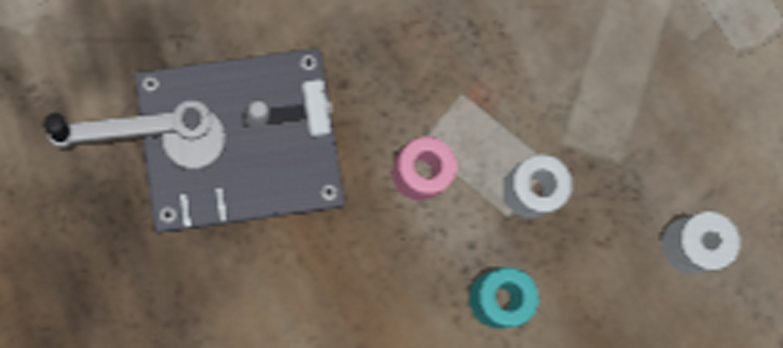

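View pics/sb.png

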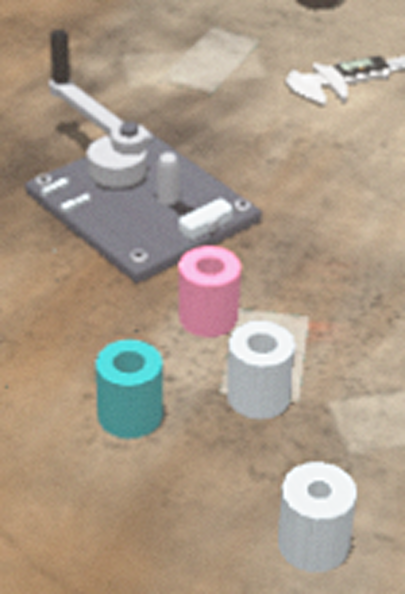

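```bash
cat >> h.py <<'E'
def circ(c,uvbox,z,thr,d=44.):
    pass
E
python3 - <<'E'
from h import *; import pickle
t=pickle.load(open('top0.pkl','rb')); s=pickle.load(open('scene0.pkl','rb'))
f=t['frame']; 
hsv=cv2.cvtColor(f,cv2.COLOR_BGR2HSV)
print(hsv[285,330],hsv[245,310],hsv[300,350], hsv[310,330])
m=np.zeros(f.shape[:2],np.uint8); sub=cv2.inRange(hsv,(105,0,50),(175,90,140)); m[230:305,292:375]=sub[230:305,292:375]
m=cv2.morphologyEx(m,cv2.MORPH_OPEN,np.ones((3,3)));m=cv2.morphologyEx(m,cv2.MORPH_CLOSE,np.ones((9,9)))
cs,_=cv2.findContours(m,0,1); k=max(cs,key=cv2.contourArea)
P=np.array([ray(t,p[0],.012)[:2] for p in k])*1000
r=cv2.minAreaRect(P.astype(np.float32)); print('rect mm',r, cv2.boxPoints(r).round(1).tolist())
for n,uv,z in [('post',(250+258.5/2.9,220+106/2.9),.052),('pivot',(250+192/2.9,220+117/2.9),.05),('handle',(250+56/2.9,220+122/2.9),.096)]:
    print(n,ray(t,uv,z).round(4))
# bush top faces, by brightness
for n,c,box in [('A t',t,(420,268,452,298)),('B t',t,(478,288,510,318)),('A s',s,(330,315,362,345)),('B s',s,(352,370,385,398))]:
    x0,y0,x1,y1=box; g=cv2.cvtColor(c['frame'],cv2.COLOR_BGR2HSV)[y0:y1,x0:x1]
    mm=((g[...,2]>(195 if c is t else 200))&(g[...,1]<30)).astype(np.uint8)
    mm=cv2.morphologyEx(mm,cv2.MORPH_OPEN,np.ones((2,2)))
    cs,h=cv2.findContours(mm,cv2.RETR_CCOMP,cv2.CHAIN_APPROX_NONE); i=max(range(len(cs)),key=lambda j:cv2.contourArea(cs[j])); k=cs[i]
    P=np.array([ray(c,p[0]+np.array([x0,y0]),.05)[:2] for p in k])*1000
    print(n,[ (np.array(v)).round(1).tolist() for v in cv2.fitEllipse(P.astype(np.float32))], mm.sum())
E
```

```text
[115  26 106] [123  23 102] [ 14  90 111] [ 15  74 113]
rect mm ((535.400390625, 0.5956573486328125), (127.46012115478516, 148.5987548828125), 8.130026817321777) [[461.79998779296875, 65.0999984741211], [482.79998779296875, -82.0], [609.0, -63.900001525878906], [588.0, 83.19999694824219]]
post [ 0.5538 -0.0147  0.052 ]
pivot [0.5455 0.0358 0.05  ]
handle [0.5335 0.1339 0.096 ]
A t [[494.4, -229.6], [37.6, 39.4], 82.5] 175
B t [[451.8, -353.6], [37.8, 38.1], 105.8] 214
A s [[497.5, -233.1], [43.5, 47.4], 119.4] 334
B s [[453.1, -356.8], [42.1, 42.3], 168.3] 416
```

The plate measures 127.5 x 148.6 mm at yaw 8.1°, which matches the given size. Bush A, at about (0.496,-0.231), has the larger bore. Next I'll turn the jaws to the clamp's x axis.

drive_tool(targets=[1,0,0,0,7.96,1,0,0,0,7.96,1,0,0,0,7.96,1,0,0,0,7.96,1,0,0,0,7.96,1,0,0,0,7.96,1,0,0,0,7.96,1,0,0,0,0], squeeze=20)

```text
clock: 0.95
position: [0.2645, 0.5383, 0.2473]
tcp_rot: [0.0, 0.998, 0.07, -0.0]
wrist_force: [-0.3, -0.1, -0.4]
width: 1.002
```

```bash
cat > w.py <<'E'
from h import *
import sys
s=env.get_state(); M=T(s)
print('clock',round(s['clock'],2),'pos',s['position'].round(4),'yaw',round(np.degrees(np.arctan2(M[1,0],M[0,0])),2),'F',np.round(s['wrist_force'],1),'w',round(s['width'],3),'tilt',M[2].round(4))
if len(sys.argv)>1:
    P=np.array([float(a) for a in sys.argv[1:4]])
    print('tool shift units to TCP target', (M[:3,:3].T@(P-M[:3,3])/.025).round(3))
E
python3 w.py 0.496 -0.231 0.2
python3 - <<'E'
from h import *; import pickle
t=pickle.load(open('top0.pkl','rb')); print(ray(t,(424.5,322),.05))
E
```

```text
clock 0.95 pos [0.2645 0.5383 0.2473] yaw 8.04 F [-0.3 -0.1 -0.4] w 1.002 tilt [-5.000e-04  6.000e-04 -1.000e+00  2.473e-01]
tool shift units to TCP target [ 4.866 31.763  1.907]
[ 0.41195834 -0.19755908  0.05      ]
```

drive_tool(targets=[1,0.3,1,0,0,1,0.3,1,0,0,1,0.3,1,0,0,1,0.3,1,0,0,1,0.3,1,0,0,1,0.3,1,0,0,1,0.3,1,0,0,1,0.3,1,0,0,1,0.3,1,0,0,1,0.3,1,0,0])

```text
clock: 1.95
position: [0.3744, 0.3005, 0.2476]
tcp_rot: [0.0, 0.997, 0.073, -0.0]
wrist_force: [0.4, 0.5, -0.2]
width: 1.002
```

drive_tool(targets=[1,0.3,1,0,0,1,0.3,1,0,0,1,0.3,1,0,0,1,0.3,1,0,0,1,0.3,1,0,0,1,0.3,1,0,0,1,0,1,0,0,1,0,1,0,0,1,0,1,0,0,1,0,1,0,0])

```text
clock: 2.95
position: [0.4539, 0.0594, 0.2476]
tcp_rot: [0.0, 0.997, 0.073, -0.0]
wrist_force: [1.5, -0.0, 0.6]
width: 1.002
```

drive_tool(targets=[1,0,1,0,0,1,0,1,0,0,1,0,1,0,0,1,0,0.5,0,0,1,0,0,0,0,1,0,0,0,0])

```text
clock: 3.55
position: [0.466, -0.0257, 0.2475]
tcp_rot: [-0.0, 0.997, 0.071, -0.0]
wrist_force: [-0.2, 1.4, 0.2]
width: 0.997
```

```bash
python3 w.py 0.496 -0.231 0.2; python3 - <<'E'
from h import *; import pickle
c=cam('wrist'); cv2.imwrite('pics/w1.png',c['frame']); pickle.dump(c,open('w1.pkl','wb'))
print(proj(c,[[.5515,-.0133,.052],[.5443,.0372,.048],[.496,-.231,.05],[.53,.136,.096]]))
E
```

```text
clock 3.55 pos [ 0.466  -0.0257  0.2475] yaw 8.14 F [-0.2  1.4  0.2] w 0.997 tilt [-5.000e-04 -7.000e-04 -1.000e+00  2.475e-01]
tool shift units to TCP target [0.026 8.299 1.896]
[[426.69746639 213.25720014]
 [429.7397331  150.58671455]
 [323.56500241 416.64247862]
 [456.49777595   1.60036322]]
```

View pics/w1.png

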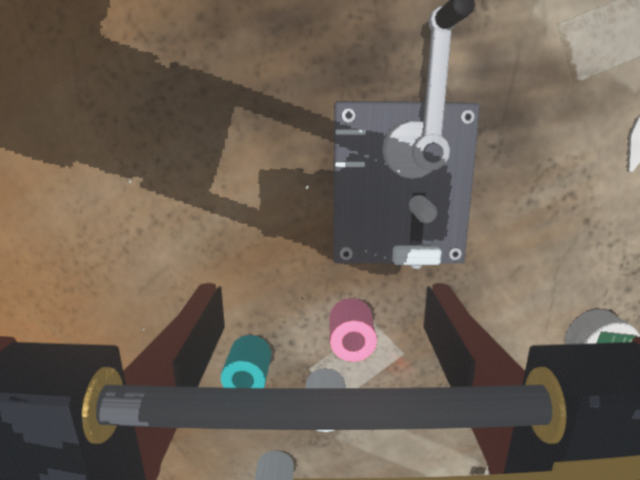

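```bash
python3 - <<'E'
from h import *; import pickle
c=pickle.load(open('w1.pkl','rb')); f=c['frame']
cv2.imwrite('pics/w1z.png',cv2.resize(f[90:280,325:490],None,fx=3,fy=3,interpolation=cv2.INTER_CUBIC))
hsv=cv2.cvtColor(f,cv2.COLOR_BGR2HSV)
sub=cv2.inRange(hsv,(105,0,30),(175,90,140)); m=np.zeros_like(sub); m[90:275,325:490]=sub[90:275,325:490]
m=cv2.morphologyEx(m,cv2.MORPH_OPEN,np.ones((3,3)));m=cv2.morphologyEx(m,cv2.MORPH_CLOSE,np.ones((9,9)))
cs,_=cv2.findContours(m,0,1); k=max(cs,key=cv2.contourArea)
P=np.array([ray(c,p[0],.012)[:2] for p in k])*1000
r=cv2.minAreaRect(P.astype(np.float32)); print('rect mm',r)
E
```

```text
rect mm ((536.345703125, 0.5688552856445312), (126.64422607421875, 147.5852508544922), 7.9771928787231445)
```

View pics/w1z.png

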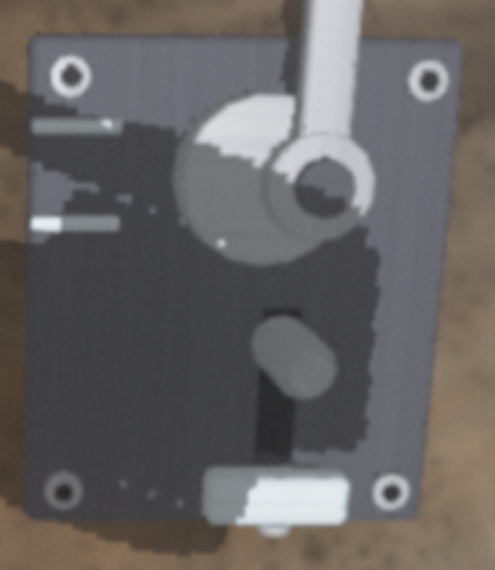

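drive_tool(targets=[1,0,1,0.2,0,1,0,1,0.2,0,1,0,1,0.2,0,1,0,1,0.2,0,1,0,1,0.2,0,1,0,0.5,0,0,1,0,0,0,0,1,0,0,0,0])

```text
clock: 4.4
position: [0.4856, -0.1613, 0.2228]
tcp_rot: [-0.0, 0.997, 0.071, -0.0]
wrist_force: [-0.3, -0.1, 0.6]
width: 1.003
```

```bash
python3 w.py 0.496 -0.231 0.2; python3 - <<'E'
from h import *; import pickle
c=cam('wrist'); cv2.imwrite('pics/w2.png',c['frame']); pickle.dump(c,open('w2.pkl','wb'))
print(proj(c,[[.496,-.231,.05],[.5524,-.0136,.052]]))
E
```

```text
clock 4.4 pos [ 0.4856 -0.1613  0.2228] yaw 8.13 F [-0.3 -0.1  0.6] w 1.003 tilt [-2.000e-04 -7.000e-04 -1.000e+00  2.228e-01]
tool shift units to TCP target [0.02  2.821 0.908]
[[323.23516363 303.21201384]
 [447.89440633  30.45253477]]
```

View pics/w2.png

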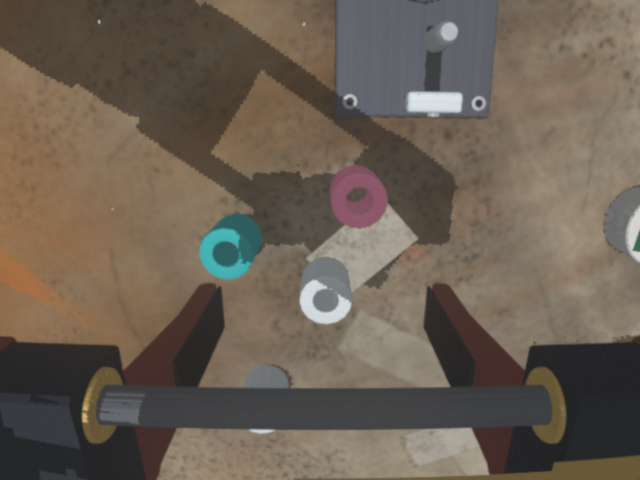

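```bash
python3 - <<'E'
from h import *; import pickle
c=pickle.load(open('w2.pkl','rb')); f=c['frame']; hsv=cv2.cvtColor(f,cv2.COLOR_BGR2HSV)
for n,b,z,lo in [('A',(295,255,360,330),.05,150),('post',(425,15,470,60),.052,150)]:
    x0,y0,x1,y1=b; g=hsv[y0:y1,x0:x1]
    cv2.imwrite(f'pics/z_{n}.png',cv2.resize(f[y0:y1,x0:x1],None,fx=6,fy=6,interpolation=cv2.INTER_CUBIC))
    th,_=cv2.threshold(np.ascontiguousarray(g[...,2]),0,255,cv2.THRESH_OTSU)
    mm=((g[...,2]>max(th,150))&(g[...,1]<40)).astype(np.uint8)
    cs,h=cv2.findContours(mm,cv2.RETR_CCOMP,cv2.CHAIN_APPROX_NONE)
    for k in cs:
        if len(k)<12: continue
        P=np.array([ray(c,p[0]+np.array([x0,y0]),z)[:2] for p in k])*1000
        print(n,th,cv2.contourArea(k),[np.array(v).round(1).tolist() for v in cv2.fitEllipse(P.astype(np.float32))])
E
```

```text
A 172.0 952.5 [[495.9, -230.9], [32.7, 41.3], 63.2]
post 142.0 227.5 [[553.0, -14.0], [11.6, 11.7], 19.0]
```

View pics/z_A.png

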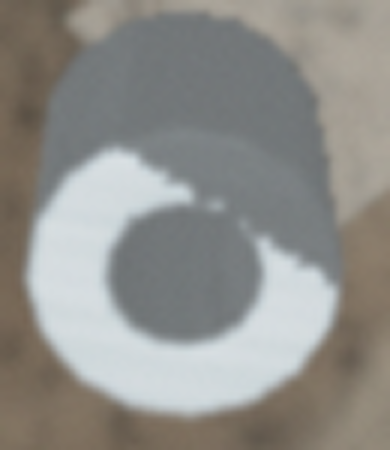

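View pics/z_post.png

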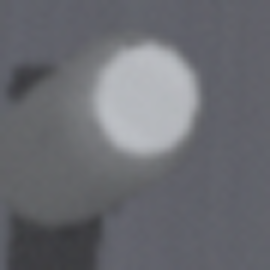

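```bash
python3 - <<'E'
from h import *; import pickle
c=pickle.load(open('w2.pkl','rb'))
for uv in [(325.4,300),(325.3,299.8),(295+27/6-.4,299.8),(295+340/6-.4,299.8)]: print(ray(c,uv,.05).round(4))
E
python3 w.py 0.4965 -0.229 0.1
```

```text
[ 0.4974 -0.2279  0.05  ]
[ 0.4972 -0.2277  0.05  ]
[ 0.4759 -0.2307  0.05  ]
[ 0.5184 -0.2247  0.05  ]
clock 4.45 pos [ 0.4855 -0.1611  0.2228] yaw 8.15 F [ 0.2 -0.5 -0.4] w 0.997 tilt [-1.000e-04 -6.000e-04 -1.000e+00  2.228e-01]
tool shift units to TCP target [0.05  2.753 4.912]
```

drive_tool(targets=[0.85,0.07,0.73,0.4,0,0.85,0,1,1,0,0.85,0,1,1,0,0.85,0,0,1,0,0.85,0,0,1,0,0.85,0,0,0.5,0,0.85,0,0,0,0])

```text
clock: 5.15
position: [0.4959, -0.229, 0.0984]
tcp_rot: [-0.001, 0.997, 0.071, -0.002]
wrist_force: [-0.3, 0.1, 0.2]
width: 0.845
```

```bash
python3 w.py 0.497 -0.2285 0.042; python3 - <<'E'
from h import *; import pickle
c=cam('wrist'); cv2.imwrite('pics/w3.png',c['frame']); pickle.dump(c,open('w3.pkl','wb'))
E
```

```text
clock 5.15 pos [ 0.4959 -0.229   0.0984] yaw 8.13 F [-0.3  0.1  0.2] w 0.845 tilt [-0.003  -0.0023 -1.      0.0984]
tool shift units to TCP target [ 0.054 -0.006  2.255]
```

View pics/w3.png

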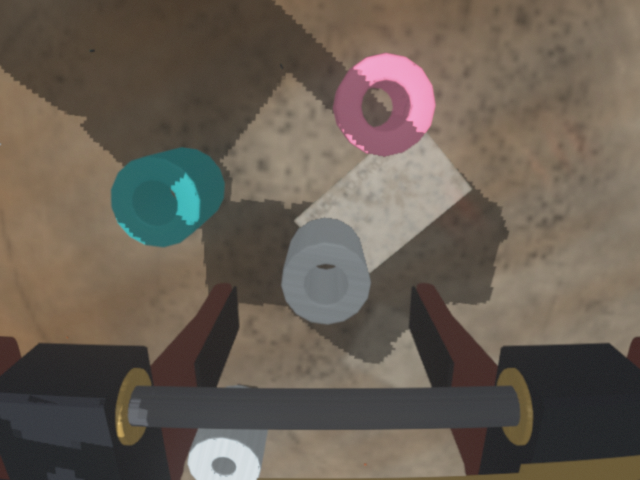

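```bash
python3 - <<'E'
from h import *; import pickle
c=pickle.load(open('w3.pkl','rb')); print(ray(c,(325.5,283.5),.05))
E
python3 w.py 0.497 -0.2285 0.042
```

```text
[ 0.49728032 -0.22792963  0.05      ]
clock 5.2 pos [ 0.4967 -0.2294  0.0997] yaw 8.14 F [0.7 0.1 0.7] w 0.847 tilt [-1.30e-03 -9.00e-04 -1.00e+00  9.97e-02]
tool shift units to TCP target [ 0.018 -0.032  2.307]
```

drive_tool(targets=[0.85,0.04,0,0.6,0,0.85,0,0,0.6,0,0.85,0,0,0.6,0,0.85,0,0,0.4,0,0.85,0,0,0,0,0.85,0,0,0,0])

```text
clock: 5.8
position: [0.4985, -0.2298, 0.0459]
tcp_rot: [0.0, 0.997, 0.071, 0.0]
wrist_force: [0.1, 0.7, 0.6]
width: 0.851
```

```bash
python3 w.py 0.497 -0.2285 0.042
```

```text
clock 5.8 pos [ 0.4985 -0.2298  0.0459] yaw 8.12 F [0.1 0.7 0.6] w 0.851 tilt [ 7.00e-04  7.00e-04 -1.00e+00  4.59e-02]
tool shift units to TCP target [-0.054 -0.06   0.155]
```

drive_tool(targets=[0.7,-0.05,-0.07,0.1,0,0.6,0,0,0,0,0.3,0,0,0,0,0.3,0,0,0,0,0.3,0,0,0,0,0.3,0,0,0,0], squeeze=25)

```text
clock: 6.4
position: [0.4966, -0.2281, 0.0429]
tcp_rot: [0.0, 0.998, 0.071, 0.0]
wrist_force: [-0.6, -0.1, 3.9]
width: 0.499
```

```bash
python3 w.py 0.497 -0.2285 0.042
```

```text
clock 6.4 pos [ 0.4966 -0.2281  0.0429] yaw 8.1 F [-0.6 -0.1  3.9] w 0.499 tilt [ 2.00e-04  3.00e-04 -1.00e+00  4.29e-02]
tool shift units to TCP target [0.012 0.017 0.037]
```

drive_tool(targets=[0.3,0,0,-0.4,0,0.3,0,0,-0.8,0,0.3,0,0,-1,0,0.3,0,0,-1,0,0.3,0,0,-0.8,0,0.3,0,0,0,0,0.3,0,0,0,0])

```text
clock: 7.1
position: [0.4965, -0.228, 0.1428]
tcp_rot: [0.0, 0.997, 0.071, 0.0]
wrist_force: [-0.9, 0.2, -2.1]
width: 0.501
```

```bash
python3 w.py 0.5527 -0.0138 0.143; python3 - <<'E'
from h import *; import pickle
s=env.get_state();M=T(s)
c=cam('wrist'); cv2.imwrite('pics/w4.png',c['frame']); pickle.dump(c,open('w4.pkl','wb'))
p=M@np.array([0,0,-.0075,1]);print(proj(c,p[:3]))
E
```

```text
clock 7.1 pos [ 0.4965 -0.228   0.1428] yaw 8.11 F [-0.9  0.2 -2.1] w 0.501 tilt [ 4.000e-04  5.000e-04 -1.000e+00  1.428e-01]
tool shift units to TCP target [ 3.435 -8.163 -0.012]
[[321.63761062 347.11630289]]
```

View pics/w4.png

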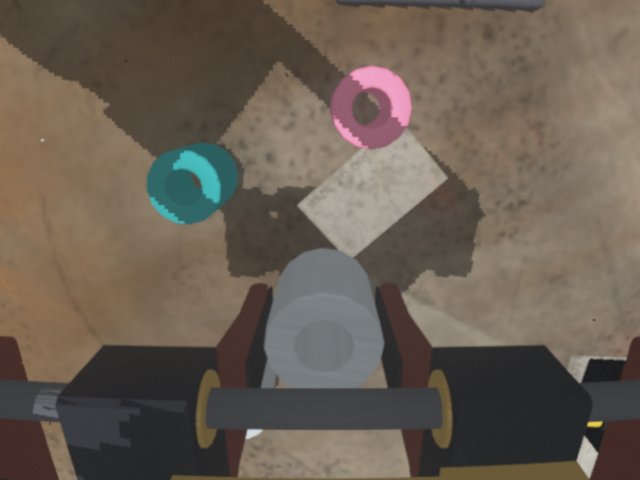

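```bash
python3 - <<'E'
from h import *; import pickle
c=pickle.load(open('w4.pkl','rb')); f=c['frame']; x0,y0=255,240
cv2.imwrite('pics/w4z.png',cv2.resize(cv2.convertScaleAbs(f[y0:400,x0:395],alpha=1.3),None,fx=5,fy=3.7,interpolation=cv2.INTER_CUBIC))
g=cv2.cvtColor(f,cv2.COLOR_BGR2GRAY); cl=cv2.createCLAHE(4,(4,4)).apply(g)
r=np.median([g[345,300:302],g[330,324:326]],axis=1);print(r,g[345,265:385:4],g[300:392:4,324])
E
```

```text
[116.  118.5] [115 124 126 128 127 127 127 123 115 115 115 116 117 118 120 117 117 116
 115 119 116 116 115 125 127 126 128 127 126 125] [128 127 128 125 125 120 119 118 118 118 119 118 118 118 117 117 118 118
 125 126 121 123  91]
```

View pics/w4z.png

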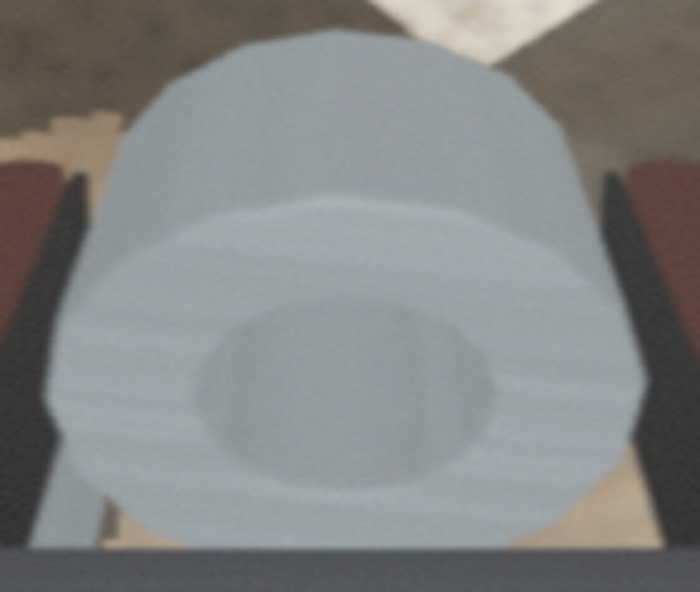

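```bash
python3 - <<'E'
from h import *; import pickle
c=pickle.load(open('w4.pkl','rb')); z=.1428+.007
P=[ray(c,uv,z)[:2]*1000 for uv in [(294,345.6),(353.6,345.6),(323.8,319.3),(323.8,372)]]
print(np.round(P,2)); ctr=(P[0]+P[1]+P[2]+P[3])/4; print(ctr, np.linalg.norm(P[0]-P[1]),np.linalg.norm(P[2]-P[3]))
ctr=np.r_[(P[0][0]+P[1][0])/2,(P[2][1]+P[3][1])/2]
d=ctr-[496.5,-228.0]; th=np.radians(8.1); print('offset world',d,'tool x,y',d@[np.cos(th),np.sin(th)],d@[np.sin(th),-np.cos(th)])
print('TCP target',np.array([552.7,-13.8])-d)
E
```

```text
[[ 486.57 -229.03]
 [ 507.83 -226.03]
 [ 495.7  -216.99]
 [ 498.78 -238.64]]
[ 497.21885565 -227.67314899] 21.463334508807336 21.863578032331272
offset world [0.69937233 0.185158  ] tool x,y 0.7184841440445715 -0.0847683750810734
TCP target [552.00062767 -13.985158  ]
```

drive_tool(targets=[0.3,0.3,-0.7,0,0,0.3,0.4,-1,0,0,0.3,0.5,-1,0,0,0.3,0.5,-1,0,0,0.3,0.5,-1,0,0,0.3,0.5,-1,0,0,0.3,0.5,-1,0,0,0.3,0.21,-0.96,0,0,0.3,0,-0.5,0,0,0.3,0,0,0,0])

```text
clock: 8.15
position: [0.5506, -0.0127, 0.1414]
tcp_rot: [-0.0, 0.997, 0.072, -0.002]
wrist_force: [0.5, -0.7, -2.4]
width: 0.505
```

drive_tool(targets=[0.3,0,0,0.5,0,0.3,0,0,0.5,0,0.3,0,0,0.4,0,0.3,0,0,0,0,0.3,0,0,0,0])

```text
clock: 8.65
position: [0.5518, -0.0145, 0.107]
tcp_rot: [-0.0, 0.998, 0.07, -0.001]
wrist_force: [0.5, 0.1, -1.4]
width: 0.494
```

```bash
python3 w.py 0.5521 -0.0139 0.1; python3 - <<'E'
from h import *; import pickle
for n in ['scene','top']:
    c=cam(n); pickle.dump(c,open(n+'5.pkl','wb'))
    pz=proj(c,[[.552,-.014,.052]])[0]; x,y=int(pz[0]),int(pz[1]); print(n,pz)
    cv2.imwrite(f'pics/{n}5.png',cv2.resize(c['frame'][max(0,y-70):y+50,x-80:x+80],None,fx=4.5,fy=4.5,interpolation=cv2.INTER_CUBIC))
E
```

```text
clock 8.65 pos [ 0.5518 -0.0145  0.107 ] yaw 8.06 F [ 0.5  0.1 -1.4] w 0.494 tilt [-1.30e-03 -3.00e-04 -1.00e+00  1.07e-01]
tool shift units to TCP target [ 0.016 -0.022  0.28 ]
scene [311.50774554 257.15154432]
top [338.815208   257.33360681]
```

View pics/scene5.png

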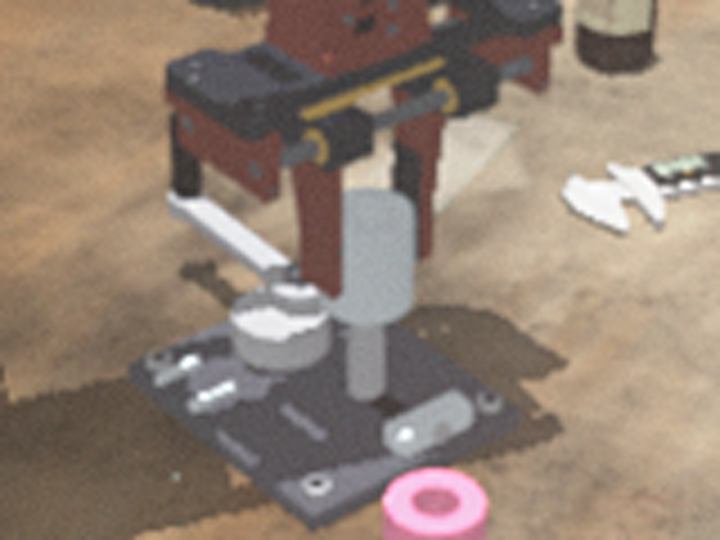

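```bash
python3 - <<'E'
from h import *; import pickle
c=pickle.load(open('scene5.pkl','rb'))
p=proj(c,[[.552,-.014,z] for z in (.012,.03,.045,.07,.09,.114)]); x0,y0=311-80,257-70
print(((p-[x0,y0])*4.5+1.75).round(1))
g=cv2.cvtColor(c['frame'],cv2.COLOR_BGR2GRAY)
for y in (y0+55,y0+60,y0+65,y0+76,y0+80,y0+84): print(y,g[y,x0+64:x0+98].tolist())
E
```

```text
[[363.4 386. ]
 [363.7 355.5]
 [363.9 329.6]
 [364.3 285.7]
 [364.6 249.7]
 [365.  205.6]]
242 [131, 134, 112, 84, 77, 82, 86, 84, 85, 79, 83, 92, 144, 170, 171, 168, 173, 173, 169, 170, 171, 168, 170, 168, 170, 163, 164, 151, 106, 77, 83, 94, 132, 147]
247 [104, 125, 112, 86, 83, 85, 85, 86, 84, 83, 82, 98, 147, 173, 169, 172, 170, 172, 173, 168, 168, 168, 169, 170, 168, 165, 164, 153, 132, 124, 122, 128, 137, 141]
252 [225, 226, 227, 226, 227, 217, 180, 145, 120, 91, 86, 119, 156, 169, 171, 175, 172, 171, 172, 169, 169, 174, 170, 168, 167, 167, 164, 157, 137, 129, 126, 125, 127, 130]
263 [142, 140, 146, 146, 143, 143, 144, 143, 133, 109, 84, 89, 92, 124, 146, 147, 151, 148, 145, 144, 145, 119, 95, 89, 91, 94, 89, 91, 91, 89, 91, 89, 92, 90]
267 [151, 151, 150, 143, 139, 126, 105, 94, 87, 86, 81, 85, 97, 129, 146, 145, 143, 145, 144, 143, 146, 120, 87, 90, 91, 91, 91, 89, 93, 88, 90, 94, 93, 89]
271 [89, 87, 86, 93, 88, 90, 87, 86, 91, 92, 89, 84, 91, 120, 144, 144, 144, 146, 144, 144, 141, 119, 91, 92, 88, 89, 92, 93, 92, 92, 91, 90, 91, 88]
```

View pics/top5.png

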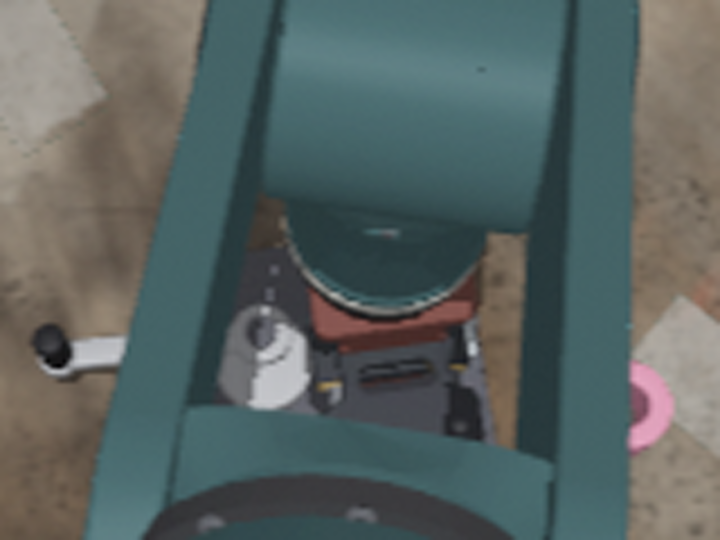

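drive_tool(targets=[0.3,0,0,0.3,0,0.3,0,0,0.2,0,0.3,0,0,0.2,0,0.3,0,0,0.1,0,0.3,0,0,0,0])

```text
clock: 9.25
position: [0.5518, -0.0139, 0.0871]
tcp_rot: [-0.0, 0.997, 0.071, -0.0]
wrist_force: [0.2, 1.5, -2.7]
width: 0.5
```

```bash
python3 w.py 0.5521 -0.0139 0.055
```

```text
clock 9.25 pos [ 0.5518 -0.0139  0.0871] yaw 8.11 F [ 0.2  1.5 -2.7] w 0.5 tilt [-1.00e-03 -2.00e-04 -1.00e+00  8.71e-02]
tool shift units to TCP target [0.014 0.    1.285]
```

drive_tool(targets=[0.3,0,0,0.3,0,0.3,0,0,0.3,0,0.3,0,0,0.3,0,0.3,0,0,0.2,0,0.3,0,0,0.1,0,0.3,0,0,0,0])

```text
clock: 9.85
position: [0.5518, -0.014, 0.0571]
tcp_rot: [-0.0, 0.997, 0.071, -0.001]
wrist_force: [0.7, -0.9, -1.4]
width: 0.496
```

```bash
python3 w.py 0.5521 -0.0139 0.055
```

```text
clock 9.85 pos [ 0.5518 -0.014   0.0571] yaw 8.11 F [ 0.7 -0.9 -1.4] w 0.496 tilt [-1.00e-03 -2.00e-04 -1.00e+00  5.71e-02]
tool shift units to TCP target [ 0.011 -0.002  0.085]
```

Going on freely, with about 2 mm left before contact.

drive_tool(targets=[0.3,0,0,0.06,0,0.3,0,0,0.05,0,0.3,0,0,0,0])

```text
clock: 10.15
position: [0.5523, -0.0141, 0.055]
tcp_rot: [0.0, 0.997, 0.071, 0.0]
wrist_force: [-0.3, -0.2, -2.4]
width: 0.501
```

```bash
python3 w.py 0.5521 -0.0139 0.055
```

```text
clock 10.15 pos [ 0.5523 -0.0141  0.055 ] yaw 8.11 F [-0.3 -0.2 -2.4] w 0.501 tilt [ 3.0e-04  2.0e-04 -1.0e+00  5.5e-02]
tool shift units to TCP target [-0.008 -0.008  0.   ]
```

drive_tool(targets=[0.3,0,0,0.04,0,0.3,0,0,0.04,0,0.3,0,0,0,0])

```text
clock: 10.45
position: [0.5524, -0.0141, 0.0548]
tcp_rot: [0.0, 0.997, 0.071, 0.0]
wrist_force: [-5.8, 0.1, 16.3]
width: 0.503
```

```bash
python3 w.py 0.5521 -0.0139 0.055
```

```text
clock 10.45 pos [ 0.5524 -0.0141  0.0548] yaw 8.12 F [-5.8  0.1 16.3] w 0.503 tilt [ 8.00e-04  4.00e-04 -1.00e+00  5.48e-02]
tool shift units to TCP target [-0.01  -0.008 -0.007]
```

drive_tool(targets=[0.55,0,0,0,0,0.65,0,0,0,0,0.75,0,0,0,0,0.75,0,0,0,0,0.75,0,0,-0.3,0,0.75,0,0,-0.6,0,0.75,0,0,-1,0,0.75,0,0,-1,0,0.75,0,0,-1,0,0.75,0,0,0,0])

```text
clock: 11.45
position: [0.5546, -0.0143, 0.154]
tcp_rot: [0.001, 0.997, 0.071, 0.003]
wrist_force: [0.6, -0.1, 0.6]
width: 0.75
```

```bash
python3 w.py 0.5304 0.1356 0.16; python3 - <<'E'
from h import *; import pickle
for n in ['scene','wrist']:
    c=cam(n); pickle.dump(c,open(n+'6.pkl','wb'))
    cv2.imwrite(f'pics/{n}6.png',c['frame'])
    if n=='scene': cv2.imwrite(f'pics/{n}6z.png',cv2.resize(c['frame'][190:310,230:390],None,fx=4.5,fy=4.5,interpolation=cv2.INTER_CUBIC))
E
```

```text
clock 11.45 pos [ 0.5546 -0.0143  0.154 ] yaw 8.11 F [ 0.6 -0.1  0.6] w 0.75 tilt [ 0.0062  0.0019 -1.      0.154 ]
tool shift units to TCP target [-0.112 -6.073 -0.253]
```

View pics/scene6z.png

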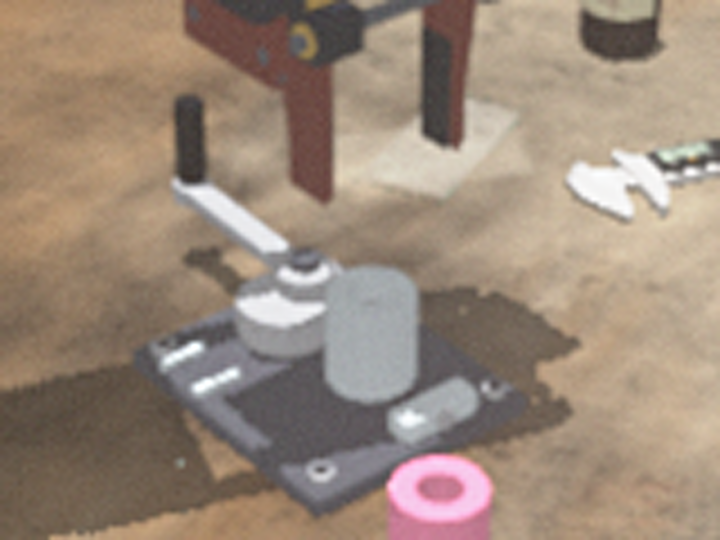

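View pics/wrist6.png

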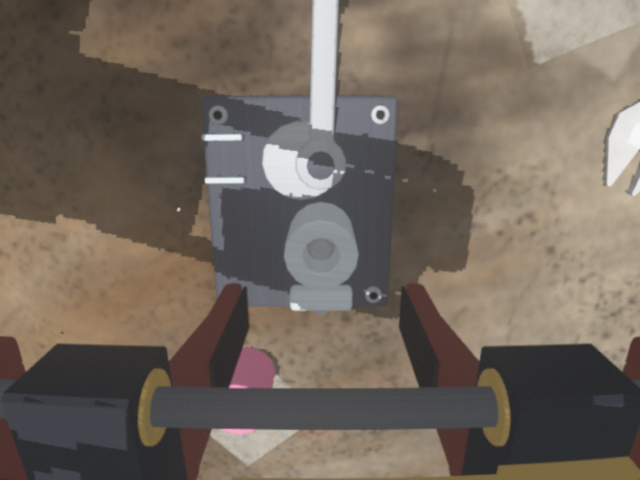

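The bush is seated with the post visible in its bore, and the lever is still open. Now I'll locate the handle with the wrist camera.

drive_tool(targets=[1,0,-0.6,-0.2,0,1,0,-1,0,0,1,0,-1,0,0,1,0,-0.6,0,0,1,0,0,0,0,1,0,0,0,0])

```text
clock: 12.15
position: [0.5406, 0.0654, 0.155]
tcp_rot: [0.0, 0.997, 0.071, -0.0]
wrist_force: [-0.5, 0.0, 0.9]
width: 1.005
```

```bash
python3 w.py 0.5337 0.1364 0.16; python3 - <<'E'
from h import *; import pickle
c=cam('wrist'); pickle.dump(c,open('w7.pkl','wb')); cv2.imwrite('pics/w7.png',c['frame'])
print(proj(c,[[.5337,.1364,.096],[.5448,.037,.05]]))
E
```

```text
clock 12.15 pos [0.5406 0.0654 0.155 ] yaw 8.19 F [-0.5  0.   0.9] w 1.005 tilt [-9.00e-04  4.00e-04 -1.00e+00  1.55e-01]
tool shift units to TCP target [ 0.131 -2.851 -0.201]
[[329.08430876 133.09985676]
 [322.70199769 290.56058815]]
```

View pics/w7.png

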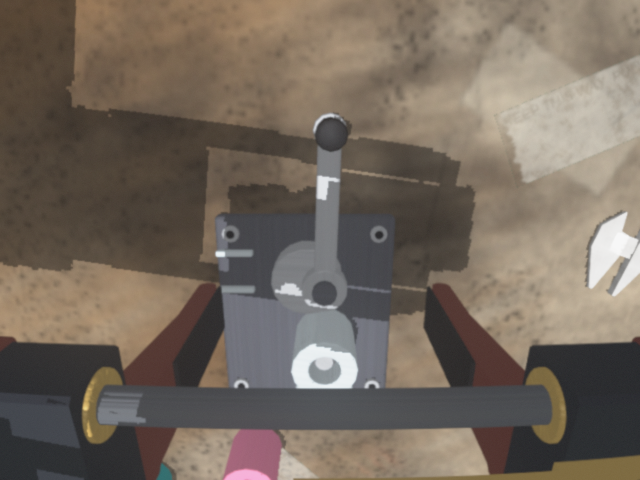

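drive_tool(targets=[0.7,0.14,-0.85,0,0,0.7,0,-1,0,0,0.7,0,-1,0,0,0.7,0,0,0,1.8,0.7,0,0,0,0,0.7,0,0,0,0])

```text
clock: 12.8
position: [0.5346, 0.1354, 0.1553]
tcp_rot: [0.0, 0.998, 0.055, -0.0]
wrist_force: [-0.5, 0.1, 0.1]
width: 0.703
```

```bash
python3 w.py 0.534 0.1363 0.08; python3 - <<'E'
from h import *; import pickle
c=cam('wrist'); pickle.dump(c,open('w8.pkl','wb')); cv2.imwrite('pics/w8.png',c['frame'])
print(proj(c,[[.534,.1363,.096],[.5448,.037,.05]]))
E
```

```text
clock 12.8 pos [0.5346 0.1354 0.1553] yaw 6.3 F [-0.5  0.1  0.1] w 0.703 tilt [-1.000e-04  4.000e-04 -1.000e+00  1.553e-01]
tool shift units to TCP target [-0.019 -0.042  3.013]
[[321.14867089 274.43308561]
 [321.60070706 382.68916212]]
```

View pics/w8.png

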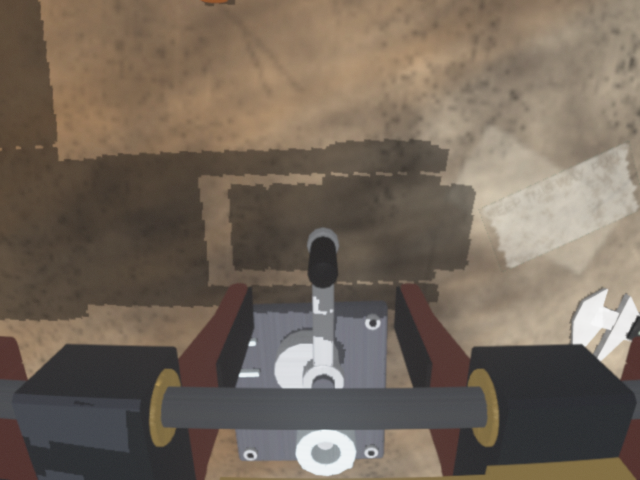

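drive_tool(targets=[0.6,-0.02,-0.04,0.5,0,0.6,0,0,0.7,0,0.6,0,0,0.7,0,0.6,0,0,0.6,0,0.6,0,0,0.5,0,0.6,0,0,0,0,0.6,0,0,0,0])

```text
clock: 13.55
position: [0.5336, 0.1369, 0.0801]
tcp_rot: [0.0, 0.998, 0.055, -0.0]
wrist_force: [-0.5, 0.2, 0.5]
width: 0.599
```

```bash
python3 w.py 0.534 0.1363 0.08
```

```text
clock 13.55 pos [0.5336 0.1369 0.0801] yaw 6.29 F [-0.5  0.2  0.5] w 0.599 tilt [-8.00e-04  1.00e-04 -1.00e+00  8.01e-02]
tool shift units to TCP target [0.015 0.027 0.002]
```

drive_tool(targets=[0.4,0,0,0,0,0.2,0,0,0,0,0,0,0,0,0,0,0,0,0,0,0,0,0,0,0,0,0,0,0,0], squeeze=30)

```text
clock: 14.15
position: [0.5338, 0.1372, 0.0806]
tcp_rot: [0.0, 0.998, 0.055, 0.0]
wrist_force: [-0.2, 0.0, 2.5]
width: 0.179
```

```bash
cat > lev.py <<'E'
from h import *
s=env.get_state(); M=T(s); p=s['position'][:2]*1000; PV=np.array([544.8,37.0]); YAW=8.05
d=p-PV; a=np.degrees(np.arctan2(d[1],d[0]))%360
print('t',round(s['clock'],2),'r',np.linalg.norm(d).round(2),'arm dir',a.round(2),'cam deg',(a-180-YAW).round(2),'toolyaw',np.degrees(np.arctan2(M[1,0],M[0,0])).round(2),'z',s['position'][2].round(4))
F=s['wrist_force']; u=d/np.linalg.norm(d); t=np.array([-u[1],u[0]]); print('F rad',(F[:2]@u).round(1),'tan',(F[:2]@t).round(1),'z',F[2].round(1),'w',s['width'].__round__(3))
E
python3 lev.py
```

```text
t 14.15 r 100.8 arm dir 96.29 cam deg -91.76 toolyaw 6.31 z 0.0806
F rad 0.1 tan 0.2 z 2.5 w 0.179
```

drive_tool(targets=[0,-0.21,0,0,-3,0,-0.35,0.015,0,-5,0,-0.35,0.015,0,-5,0,-0.35,0.015,0,-5,0,0,0,0,0])

```text
clock: 14.65
position: [0.5034, 0.1289, 0.0807]
tcp_rot: [0.0, 0.978, 0.211, 0.0]
wrist_force: [1.8, 0.1, -2.1]
width: 0.177
```

```bash
python3 lev.py
```

```text
t 14.65 r 100.75 arm dir 114.24 cam deg -73.81 toolyaw 24.34 z 0.0807
F rad -0.7 tan -1.7 z -2.1 w 0.177
```

drive_tool(targets=[0,-0.35,0.015,0,-5,0,-0.42,0.022,0,-6,0,-0.42,0.022,0,-6,0,-0.42,0.022,0,-6,0,-0.42,0.022,0,-6,0,-0.35,0.015,0,-5,0,0,0,0,0])

```text
clock: 15.35
position: [0.4592, 0.0903, 0.0806]
tcp_rot: [-0.0, 0.874, 0.486, 0.0]
wrist_force: [-0.4, 4.9, 1.9]
width: 0.174
```

```bash
python3 lev.py
```

```text
t 15.35 r 100.88 arm dir 148.08 cam deg -39.97 toolyaw 58.16 z 0.0806
F rad 2.9 tan -4.0 z 1.9 w 0.174
```

Tracking is clean, with 40° left.

drive_tool(targets=[0,-0.35,0.015,0,-5,0,-0.35,0.015,0,-5,0,-0.35,0.015,0,-5,0,-0.35,0.015,0,-5,0,-0.35,0.015,0,-5,0,-0.35,0.015,0,-5,0,0,0,0,0])

```text
clock: 16.05
position: [0.4437, 0.0405, 0.0806]
tcp_rot: [-0.001, 0.719, 0.696, -0.0]
wrist_force: [-3.5, 3.2, 7.2]
width: 0.18
```

```bash
python3 lev.py
```

```text
t 16.05 r 101.13 arm dir 178.02 cam deg -10.03 toolyaw 88.14 z 0.0806
F rad 3.6 tan -3.1 z 7.2 w 0.18
```

drive_tool(targets=[0,-0.35,0.015,0,-5,0,-0.21,0.01,0,-3,0,-0.14,0.01,0,-2,0,0,0,0,0,0,0,0,0,0])

```text
clock: 16.55
position: [0.4446, 0.0234, 0.0806]
tcp_rot: [-0.001, 0.656, 0.755, -0.001]
wrist_force: [-4.9, 1.5, 10.2]
width: 0.178
```

```bash
python3 lev.py; python3 - <<'E'
from h import *; import pickle
for n in ['scene','top','wrist']:
    c=cam(n); pickle.dump(c,open(n+'9.pkl','wb')); f=c['frame']
    if n=='scene': f=cv2.resize(f[190:310,230:390],None,fx=4.5,fy=4.5,interpolation=cv2.INTER_CUBIC)
    if n=='top': f=cv2.resize(f[220:320,260:390],None,fx=5,fy=5,interpolation=cv2.INTER_CUBIC)
    cv2.imwrite(f'pics/{n}9.png',f)
E
```

```text
t 16.55 r 101.17 arm dir 187.72 cam deg -0.33 toolyaw 98.04 z 0.0806
F rad 4.6 tan -2.1 z 10.2 w 0.178
```

View pics/scene9.png

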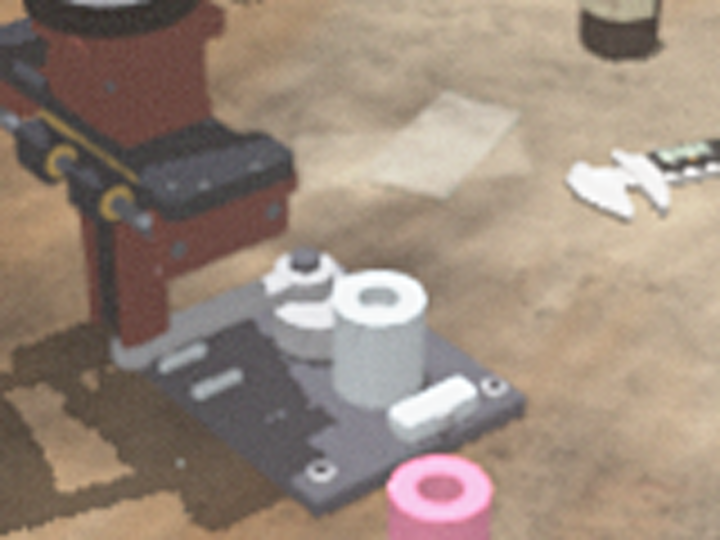

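View pics/top9.png

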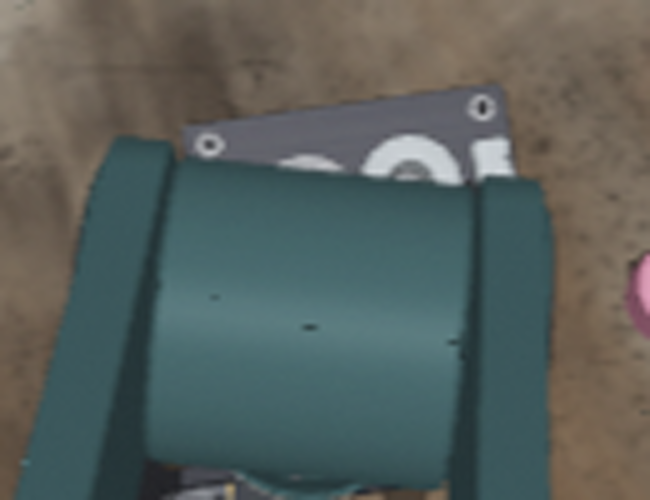

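View pics/wrist9.png

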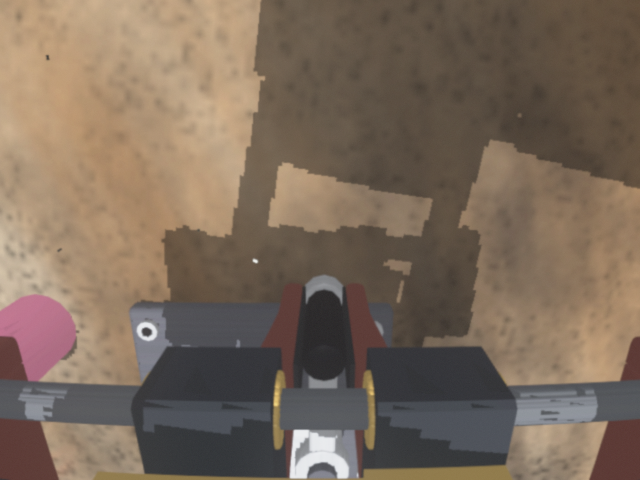

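```bash
python3 - <<'E'
from h import *; import pickle
c=pickle.load(open('scene9.pkl','rb')); f=cv2.resize(c['frame'][230:290,240:320],None,fx=9,fy=9,interpolation=cv2.INTER_CUBIC)
th=np.radians(8.05); Rm=np.array([[np.cos(th),-np.sin(th)],[np.sin(th),np.cos(th)]]); O=np.array([549.75,2.55])
def W(x,y,z): return np.r_[(O+Rm@[x,y])/1000,z/1000]
def px(P): return (proj(c,[P])[0]-[240,230])*9+4
for deg,col in [(-4,(255,0,0)),(0,(0,0,255)),(4,(0,255,0))]:
    for s in (-7,7):
        a=np.radians(deg); u=np.array([-np.cos(a),-np.sin(a)]); n=np.array([-u[1],u[0]])
        q=[px(W(*(np.array([0,35])+u*r+n*s),48)) for r in (25,107)]
        cv2.line(f,tuple(int(v) for v in q[0]),tuple(int(v) for v in q[1]),col,1)
for y in (21,49):
    q=px(W(-66,y,14)); cv2.circle(f,tuple(int(v) for v in q),4,(0,255,255),-1)
cv2.imwrite('pics/chk.png',f)
E
```

```text
(no output)
```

View pics/chk.png

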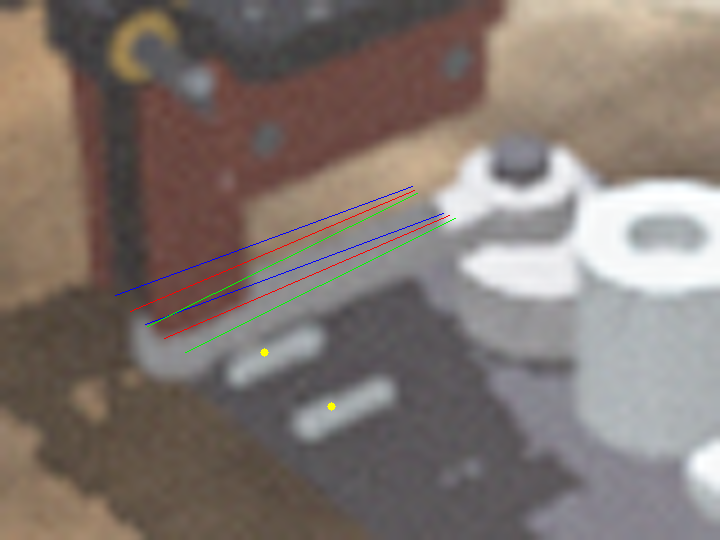

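drive_tool(targets=[0,-0.01,0,0,0,0,0,0,0,0,0,0,0,0,0,0,0,0,0,0,0,0,0,0,0])

```text
clock: 17.2
position: [0.4445, 0.0234, 0.0805]
tcp_rot: [-0.001, 0.656, 0.755, -0.001]
wrist_force: [-4.6, 1.8, 8.3]
width: 0.177
```

```bash
python3 lev.py; python3 - <<'E'
from h import *; import pickle
a=pickle.load(open('scene0.pkl','rb'))['frame']; c=cam('scene'); cv2.imwrite('pics/scene10.png',c['frame'])
d=cv2.absdiff(a,c['frame']).max(2)
for n,b in [('tin',(410,245,447,285)),('gearhead',(460,290,510,345)),('gearhead2',(505,430,575,480)),('deburr',(190,200,225,235)),('narrow',(350,368,388,415)),('pink',(313,288,342,326)),('turq',(282,322,314,364))]:
    print(n,'changed px',int((d[b[1]:b[3],b[0]:b[2]]>50).sum()))
E
```

```text
t 17.2 r 101.19 arm dir 187.74 cam deg -0.31 toolyaw 98.05 z 0.0805
F rad 4.3 tan -2.4 z 8.3 w 0.177
tin changed px 0
gearhead changed px 0
gearhead2 changed px 0
deburr changed px 62
narrow changed px 0
pink changed px 20
turq changed px 0
```

View pics/scene10.png

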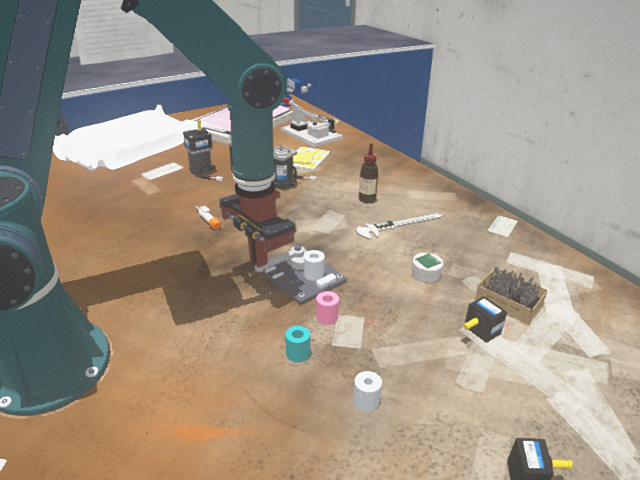

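The picture shows the bush on the post, the lever held over the ribs, and the narrow bush standing at (368,391). The tin and gearhead are unchanged. The changed pixels in the deburring-tool box come from the gripper entering that region at x≥219, and the tool itself is still at (207,217).

```bash
python3 -c "
from cell import env
print(env.hand_in())"
```

```text
the job is handed in; nothing more can be done
None
```

I put the wide-bore bush on the post and let go of it while the clamp was open. I then swung the cam lever to its highest lift and handed the job in at about 17 s, still gripping the handle.

- **Which bush:** its bore measured about 21.5 mm in the wrist view (21 given), so it was the one that fits. The narrow bush was not touched and still stands on the table.
- **Seating:** it slid down freely and met firm contact (16 N) within 0.2 mm of the expected seated height. In the picture afterwards the post showed through its bore.
- **Lever angle:** the tool's position put it at −0.3° from highest lift. The sweep from the rest stop gave −0.2° by position and about 0° by tool turn. Projecting the arm into the scene picture agreed to about 1–2°, once I allowed for a 1 px offset seen on the ribs.
- **Holding:** the lever stayed put over the last half second with 30 N of grip. The wrist still read about 8 N upward and 4 N radial, which I left alone.
- **Bystanders:** the tin, gearhead and narrow bush showed no changed pixels.
    - **Deburring tool:** 62 pixels changed in its box, where the gripper had come into view; the tool looked unmoved.
    - **Pink look-alike:** 20 pixels changed, and I put that down to shadow without checking further.

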